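# Corner check of the packing-counter dial scale

### The arm

A 6-joint arm with a two-finger parallel gripper is mounted at the origin on the work surface. World frame = base frame: x ahead of the robot, y to its left, z up, the work surface at z = 0. Lengths are in m, angles in rad, forces in N, time in s.
With the tool pointing down it reaches from about 0.375 to 0.975 m from the base axis. Payload 3.8 kg.
Tool frame: the origin (TCP) lies midway between the tips of the shut fingers; the grasp point (between the pads) lies 19 mm behind it; x points along the fingers, y is the direction in which the jaws open and shut, and the axes are right-handed (so a half turn about x gives the same grasp; the last joint's range is limited). The gripper opens to 88 mm and grips with 3 to 60 N. Pads are 18 mm wide; open, the fingers measure 123 mm over their backs; the gripper's body (75 mm by 187 mm) begins 45 mm behind the grasp point.
Start: joints at [1.296, 0.264, 1.604, -0, 1.274, -0.037], TCP at [0.159, 0.656, 0.239] pointing down, gripper open.
Joint ranges: [-2.63, 2.63], [-0.94, 2.18], [0.31, 2.57], [-1.31, 4.45], [0, 2.66], [-2.55, 2.55]. Speed limits (rad/s): [2.57, 2.57, 3.14, 3.14, 3.14, 3.14].

### API

Orientations are given as a rotation vector (axis times angle).
In Python, from cell import manip, inverse_kinematics, cams, order gives the robot as it stands. Calls block until the motion is done:
- manip.move_pose(position, orientation): joint-space move of the TCP to a pose.
- manip.move_linear(position, rate=0.15, rot=None): straight line of the TCP; rot=None keeps the orientation; rate is the mean speed in m/s.
- manip.set_joints(angles): joint-space move.
- manip.set_gripper(opening, force=None): finger opening in m; force is the grip in N (None keeps the last); returns when the fingers have stopped.
- manip.dwell(seconds).
- inverse_kinematics(position, orientation): joint angles nearest the present ones, or None.
- manip.state(): the state.
- cams.capture(name): name is "scene" or "top" or "wrist"; returns a dict with "image" (480x640x3 uint8, blue, green, red), "z_map" (480x640 float32, m along the optical axis (not along the pixel's ray), 0 where there is no reading), "intrinsics" (3x3 intrinsics, pixels), "k1" (the pictures are not rectified: a ray, as slopes to the right and down, at radius r is drawn at 1 + k1 r^2 times it, then the intrinsics apply), "position" and "orientation" of the camera in the world; the wrist camera has in their place "T_tool_cam" (4x4, takes a point from camera to tool coordinates, whose origin is the TCP and whose axes are the tool frame's). Camera axes: x right, y down, z forward; pixel columns grow to the right and rows downward; lengths in m; the calibration is good to about 2 mm. A picture is of the moment at which its call begins: read the wrist's pose just before it.
A pose or a line that the arm cannot do raises manip.IKError and nothing moves.
- order.close_job(): hands the job in, once; it reports no verdict.
The state is a dict: "clock": time; "joint_pos": joint angles; "joint_velocities": joint speeds; "tau": joint torques, N m; "tool_pos": TCP position; "tcp_rot": TCP orientation; "contact_force": force on the tool from outside, world axes, zero at the start; "moment": the same for the moment, N m; "gripper_width": finger opening in m.
Only numpy, scipy, OpenCV 4.12 (cv2) and the standard library are available. Lean on these libraries where they do the work, as an engineer would, in place of code of your own. Each camera call takes 0.05 s, during which the arm holds its last target. There are 200 camera calls.

### The job

Check that the parcel scale does not bind when it is loaded off centre: with your fingertips press down on the black rubber pad at the platter's left corner on the side nearest you (away from the dial) until the black pointer stands on the red set mark, hold it there for a moment, and let the platter come fully up again so that the pointer returns to zero; then do the same on the right corner pad nearest you. Never push the platter down to its bottom stop, and leave the glasses and everything else on the counter standing as they are: nothing is picked up.

Things in the scene. Friction and masses are not known exactly. Their poses are not given: they have to be found in the camera images.
- scale: spring dial scale, blue housing fixed on the counter; origin on the counter under the centre of the platter; x runs level from the platter to the dial (away from the robot, give or take 0.4 rad), y left, z up. Platter edges at +-100 mm in x and y; dial housing from x 112 to 242 mm, 190 mm wide, 155 mm tall; the round dial, 150 mm across, centred at x 183, z 95 mm, faces outwards (+x) and up
- platter (a joint): travel of the square steel platter (200 x 200 mm) straight down, in m: 0 fully up (pointer at zero), grows as it is pressed, bottom stop at 0.036. It stays level wherever it is pressed. A spring pushes it up with about 0.5 to 2 N at the top plus 0.545 N per mm, and lifts it back by itself when released
- pointer (a joint): angle of the black pointer, rad clockwise from zero as seen facing the dial; zero is at the top of the dial. Geared to the platter: 0.131 rad per mm of platter travel, 4.71 rad at the bottom stop
- set_mark (a joint): angle of the middle of the red set mark on the dial, same zero and sense as the pointer; set somewhere between 1.3 and 2.9 rad. A red sector reaching 0.2 rad to either side of it. Behind the dial's window, like the pointer: neither can be touched
- pointer_tip (a point): point on the black pointer 50 mm from the dial's centre; pointer and mark agree when this point meets the mark's point
- set_mark_tip (a point): middle of the red set mark, 50 mm from the dial's centre
- pad_left: left near corner pad to press: black rubber, 45 x 45 mm, 4 mm thick, fixed on the platter, centre 75 mm towards the robot and 75 mm to the left of the platter's centre in the scale's axes; origin at the centre of its underside, so its top face is 4 mm above the origin (113 mm above the counter when the platter is up); axes as the scale's
- pad_right: right near corner pad to press, the same, 75 mm to the right. (The two pads next to the dial look the same and are not used.)
- tumbler_a_mid (a point): bystander, to be left alone: first clear straight-sided tumbler, 74 mm across the rim, 130 mm tall, standing beside the scale; point at its middle, half-way up
- tumbler_b_mid (a point): bystander, to be left alone: second clear tumbler, the same, farther from the scale; point at its middle, half-way up
- stemless_mid (a point): bystander, to be left alone: smoke-grey stemless glass, 90 mm across, 105 mm tall, standing beside the scale; point at its middle, half-way up
- wineglass_mid (a point): bystander, to be left alone: clear wine glass, 78 mm across, 190 mm tall, standing near the dial's side; point at its middle, half-way up
- jar_mid (a point): bystander, to be left alone: clear storage jar with a red lid, 80 mm across, 115 mm tall; point at its middle, half-way up
- tape_mid (a point): bystander, to be left alone: roll of brown packing tape lying flat, 100 mm across, 48 mm tall; point at its middle, half-way up
- pen_mid (a point): bystander, to be left alone: black marker pen with a red cap, 145 mm long, 15 mm thick, lying on the counter; point at its middle, half-way up

How it is judged:
By the outcome, as a careful person would: the job done as asked, in the order asked, and still so for the second after the job is handed in, with the robot touching nothing.
It also fails if it takes over 54 s, if anything falls off the work surface, if the arm or the gripper's body presses on something with over 40 N, if the wrist force passes 120 N, or if a joint passes its speed limit or range.

## Working session

There is one attempt and no reset: what is moved stays moved. The work goes in short steps, each a Python script; the robot and the scene stay as the last script left them, time stands still between calls to the robot, and variables do not carry over. Pictures are saved under pics/ and viewed, about 8 in all and at most 12, crops included, and the job is handed in when it is done.

```bash
mkdir -p pics; ls; python3 - <<'E'
from cell import manip,cams
import cv2,numpy as np,pickle
np.set_printoptions(precision=4,suppress=True)
for n in ("scene","top"):
    c=cams.capture(n); cv2.imwrite(f"pics/{n}0.png",c["image"]); pickle.dump(c,open(n+"0.pkl","wb"))
    print(n,c["intrinsics"].tolist() if hasattr(c["intrinsics"],"tolist") else c["intrinsics"],c["k1"],c["position"],c["orientation"])
s=manip.state(); print(s)
E
```

```text
pics
scene [[590.829431529069, 0.0, 312.7105078702853], [0.0, 590.829431529069, 237.820504767839], [0.0, 0.0, 1.0]] -0.1445444595255063 [ 1.4663 -0.4839  0.8996] [-1.9627 -1.1931  0.5979]
top [[539.1404128790816, 0.0, 313.9487879650847], [0.0, 539.1404128790816, 239.05141069907066], [0.0, 0.0, 1.0]] 0.03271847450504457 [ 0.2974 -0.0106  1.3772] [-2.1222  2.1125 -0.2181]
{'clock': 0.1, 'joint_pos': array([ 1.2961,  0.2647,  1.6052,  0.    ,  1.2737, -0.0369]), 'joint_velocities': array([-0.0008, -0.0012, -0.0017,  0.0008,  0.0023,  0.0011]), 'tau': array([  0.0004, -50.3617, -35.8068,   0.0732,   0.0234,  -0.0001]), 'tool_pos': array([0.1588, 0.6554, 0.2375]), 'tcp_rot': array([ 0.1851,  1.563 , -0.1882]), 'contact_force': array([-0.6266,  0.3848, -0.1087]), 'moment': array([ 0.0253, -0.0206,  0.0134]), 'gripper_width': 0.08780673549906236}
```

View pics/scene0.png

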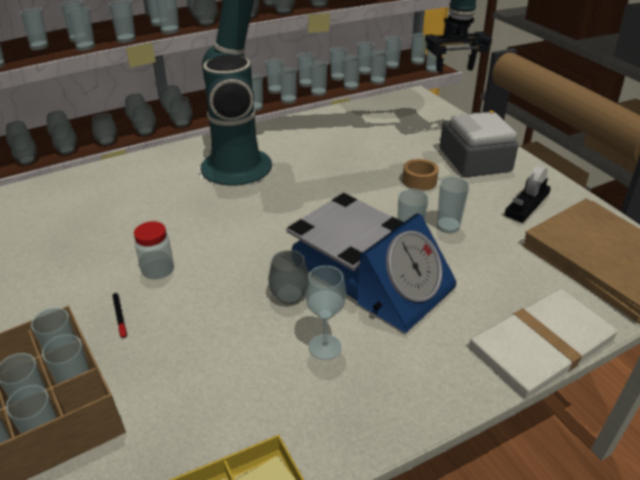

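View pics/top0.png

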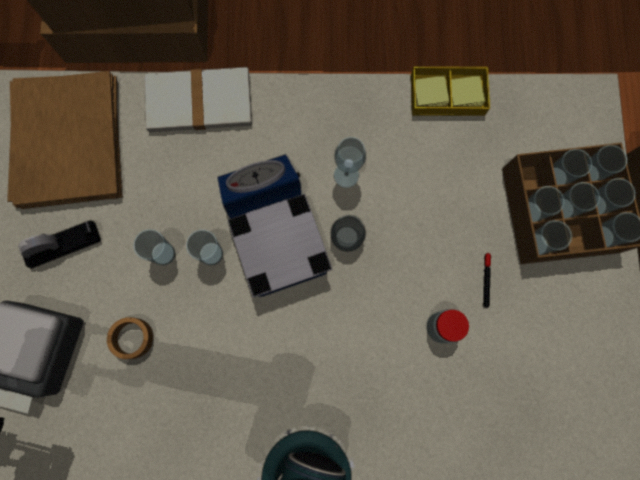

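The scene view shows the dial facing the camera: centre near (415,267), pointer tip about (404,247), red mark about (427,248). In the top view the near pads are left (259,284) and right (319,263). The stemless glass is beside the right edge and a tumbler beside the left.

```bash
cat > h.py <<'E'
import numpy as np,cv2,pickle
from scipy.spatial.transform import Rotation as R
np.set_printoptions(precision=4,suppress=True)
def rays(c,uv):
    K=c["intrinsics"]; k=c["k1"]
    n=cv2.undistortPoints(np.array(uv,float).reshape(-1,1,2),np.array(K),np.array([k,0,0,0.])).reshape(-1,2)
    return np.c_[n,np.ones(len(n))]
def Rc(c): return R.from_rotvec(c["orientation"]).as_matrix()
def onplane(c,uv,n,d):   # n.X=d
    r=rays(c,uv)@Rc(c).T; o=np.array(c["position"])
    return o+r*((d-o@n)/(r@n))[:,None]
def proj(c,X):
    p=(np.atleast_2d(X)-c["position"])@Rc(c)
    return cv2.projectPoints(p.reshape(-1,1,3),np.zeros(3),np.zeros(3),np.array(c["intrinsics"]),np.array([c["k1"],0,0,0.]))[0].reshape(-1,2)
E
python3 - <<'E'
from h import *
z=np.array([0,0,1.])
for name,box in (("top",(225,190,335,300)),("scene",(280,185,410,270))):
    c=pickle.load(open(name+"0.pkl","rb")); x0,y0,x1,y1=box
    m=(c["image"].max(2)<45).astype(np.uint8); w=np.zeros_like(m); w[y0:y1,x0:x1]=m[y0:y1,x0:x1]
    n,l,s,ce=cv2.connectedComponentsWithStats(w)
    for i in range(1,n):
        if s[i,4]>60:
            P=onplane(c,[ce[i]],z,.113)[0]; u,v=ce[i].round().astype(int)
            rr=rays(c,[ce[i]])[0]; Q=c["position"]+Rc(c)@(rr*c["z_map"][v,u])
            print(name,s[i],ce[i],"plane",P,"depth",Q)
c=pickle.load(open("scene0.pkl","rb"))
cv2.imwrite("pics/dial.png",cv2.resize(c["image"][200:340,340:470],None,fx=4.2,fy=4.2,interpolation=cv2.INTER_CUBIC))
# dial face plane from depth
g=c["image"].astype(int); m=((g.min(2)>90)).astype(np.uint8); w=np.zeros_like(m); w[220:310,380:450]=m[220:310,380:450]
n,l,s,ce=cv2.connectedComponentsWithStats(w); i=1+np.argmax(s[1:,4]); print(s[i],ce[i])
cn=max(cv2.findContours((l==i).astype(np.uint8),0,1)[0],key=len); print(cv2.fitEllipse(cv2.convexHull(cn)))
v,u=np.nonzero(l==i); P=c["position"]+(rays(c,np.c_[u,v])*c["z_map"][v,u][:,None])@Rc(c).T
P=P[c["z_map"][v,u]>0]; ctr=np.median(P,0); q=P-ctr; q=q[np.linalg.norm(q,axis=1)<.09]
nn=np.linalg.svd(q-q.mean(0))[2][2] if 0 else np.linalg.svd(q-q.mean(0),full_matrices=False)[2][2]
print("dial n",nn,"ctr",ctr,np.std((q-q.mean(0))@nn))
E
```

```text
top [ 225  190   85   46 1669] [261.3319 206.0324] plane [0.6363 0.1125 0.113 ] depth [0.6442 0.1154 0.0835]
top [248 252  83  45 785] [289.8013 275.1096] plane [0.4682 0.0414 0.113 ] depth [0.4686 0.0415 0.1102]
scene [334 194  21  12 138] [343.942  199.5362] plane [0.4559 0.1105 0.113 ] depth [0.4557 0.1106 0.1128]
scene [383 218  21  14 149] [392.906  223.8456] plane [0.5926 0.1597 0.113 ] depth [0.5896 0.162  0.1102]
scene [290 221  22  13 177] [300.5876 226.8983] plane [ 0.5059 -0.0294  0.113 ] depth [ 0.5058 -0.0293  0.1129]
scene [340 248  22  16 220] [351.2545 255.3818] plane [0.6458 0.0203 0.113 ] depth [0.6463 0.0201 0.1134]
[ 388  231   54   70 2514] [413.9582 266.5163]
((414.488525390625, 265.41552734375), (51.51398849487305, 70.7135238647461), 162.0244903564453)
dial n [-0.7074 -0.2581 -0.6581] ctr [0.7268 0.1264 0.0987] 0.001897805254522398
```

View pics/dial.png

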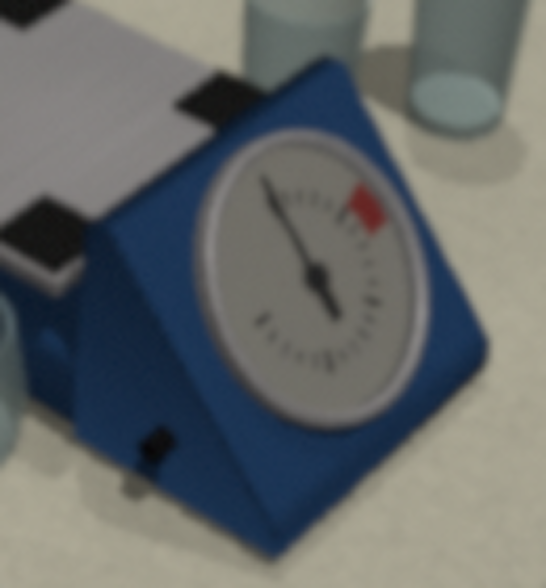

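```bash
cat >> h.py <<'E'
yaw=.346; tilt=.718; C=np.array([.550,.065])
ex=np.array([np.cos(yaw),np.sin(yaw),0]); ey=np.array([-np.sin(yaw),np.cos(yaw),0])
D=np.r_[C,0]+.183*ex+[0,0,.095]
nd=np.cos(tilt)*ex+np.array([0,0,np.sin(tilt)]); up=-np.sin(tilt)*ex+np.array([0,0,np.cos(tilt)])
uu,vv=np.meshgrid(np.arange(375,455),np.arange(220,312)); UV=np.c_[uu.ravel(),vv.ravel()]
def dial(c):
    g=c["image"][UV[:,1],UV[:,0]].astype(float)
    Q=onplane(c,UV,nd,nd@D)-D; a,b=Q@up,Q@ey
    # dial centre from grey/red face pixels vs blue housing
    face=(g[:,0]-g[:,2]<25)&(np.hypot(a,b)<.085)
    hull=cv2.convexHull(np.c_[a,b][face].astype(np.float32)*1000)
    (ca,cb),rad=cv2.minEnclosingCircle(hull)
    a,b=a-HUB[0],b-HUB[1]; r,t=np.hypot(a,b),np.arctan2(b,a)
    red=(g[:,2]>g[:,1]+35)&(r<.075)
    w=np.clip(75-g.max(1),0,None)*((r>.027)&(r<.040))
    f=lambda w:np.arctan2((w*np.sin(t)).sum(),(w*np.cos(t)).sum())
    return dict(ptr=f(w)%(2*np.pi) if f(w)>-.6 else f(w)+2*np.pi,red=f(red*1.),spread=np.hypot((w*np.sin(t)).sum(),(w*np.cos(t)).sum())/max(w.sum(),1),nred=int(red.sum()),rred=float(r[red].mean()) if red.any() else 0,circ=(ca,cb,rad))
HUB=np.array([0,0.])
E
python3 - <<'E'
from h import *
c=pickle.load(open("scene0.pkl","rb"))
h=onplane(c,[[415.2,265.5],[340+265/4.2,200+178/4.2],[340+368/4.2,200+208/4.2]],nd,nd@D)-D
print("hub,tip,mark (up,right) mm",np.c_[h@up,h@ey]*1000)
import h as H; H.HUB=np.array([h[0]@up,h[0]@ey]); print(dial(c))
c=pickle.load(open("top0.pkl","rb"))
for (x0,y0,x1,y1) in ((244,270,276,298),(303,248,334,280),(285,190,318,222),(226,210,255,240)):
    for th in (25,32,40):
        m=np.zeros((480,640),np.uint8); m[y0:y1,x0:x1]=c["image"][y0:y1,x0:x1].max(2)<th
        n,l,s,ce=cv2.connectedComponentsWithStats(m); i=1+np.argmax(s[1:,4]); print(th,s[i],onplane(c,[ce[i]],np.array([0,0,1.]),.113)[0])
E
```

```text
hub,tip,mark (up,right) mm [[ 0.1643  7.6688]
 [55.9393  8.6206]
 [ 9.9903 62.0866]]
{'ptr': np.float64(6.227205872968813), 'red': np.float64(1.3655775174962286), 'spread': np.float64(0.9997780280637082), 'nred': 49, 'rred': 0.054103657542473316, 'circ': (0.7829502820968628, 6.232203483581543, 79.56861877441406)}
25 [249 274  21  21 281] [0.4473 0.1138 0.113 ]
32 [249 274  21  21 300] [0.4473 0.1138 0.113 ]
40 [248 273  22  23 320] [0.4469 0.1138 0.113 ]
25 [309 253  21  20 275] [ 0.498  -0.0276  0.113 ]
32 [309 253  21  21 300] [ 0.4974 -0.0278  0.113 ]
40 [307 252  23  28 348] [ 0.495  -0.0273  0.113 ]
25 [289 196  20  19 259] [0.6397 0.0235 0.113 ]
32 [285 190  24  26 385] [0.6478 0.0283 0.113 ]
40 [285 190  24  26 415] [0.6481 0.0284 0.113 ]
25 [230 215  20  21 276] [0.5892 0.1645 0.113 ]
32 [227 210  23  26 393] [0.5971 0.1671 0.113 ]
40 [226 210  25  26 436] [0.598  0.1673 0.113 ]
```

The geometry agrees: both views give pads 148–150 mm apart, and the two yaw estimates are 0.34 and 0.35. The red mark sits about 1.37–1.40 rad, so about 10.6 mm of travel. I'll move to the left pad.

```bash
cat >> h.py <<'E'
HUB=np.array([.00016,.0077])
PADS={"L":np.array([.4512,.112]),"R":np.array([.5015,-.0283])}
ROT=R.from_matrix(np.c_[[0,0,-1],ey,ex]).as_rotvec()
def look(cams,manip,tag):
    c=cams.capture("scene"); d=dial(c); s=manip.state()
    print(tag,"t%.2f"%s["clock"],"tcp",np.array(s["tool_pos"]),"F",np.array(s["contact_force"]),"ptr %.3f red %.3f spread %.3f nred %d"%(d["ptr"],d["red"],d["spread"],d["nred"]),flush=True)
    return c,d
E
python3 - <<'E'
from h import *
from cell import manip,cams,inverse_kinematics
p=PADS["L"]
for P in PADS.values(): print(inverse_kinematics(np.r_[P,.24],ROT),inverse_kinematics(np.r_[P,.1],ROT))
manip.set_gripper(0.)
manip.move_pose(np.r_[p,.24],ROT); manip.move_linear(np.r_[p,.135],rate=.15)
c,d=look(cams,manip,"above"); cv2.imwrite("pics/above_s.png",c["image"][130:370,220:540].repeat(2,0).repeat(2,1))
w=cams.capture("wrist"); cv2.imwrite("pics/above_w.png",w["image"])
cv2.imwrite("pics/above.png",np.hstack([cv2.resize(c["image"][130:370,220:540],(400,300)),cv2.resize(w["image"],(400,300))]))
E
```

```text
[ 0.1897 -0.1434  2.032  -0.      1.253  -1.7271] [ 0.1897 -0.0009  2.1774 -0.      0.9651 -1.7271]
[-0.106  -0.0671  1.9634 -0.      1.2453 -2.0228] [-0.106   0.0706  2.1032 -0.      0.9678 -2.0228]
above t4.51 tcp [0.4522 0.1123 0.1362] F [-0.0871  0.5109  0.1641] ptr 6.229 red 1.366 spread 1.000 nred 55
```

View pics/above.png

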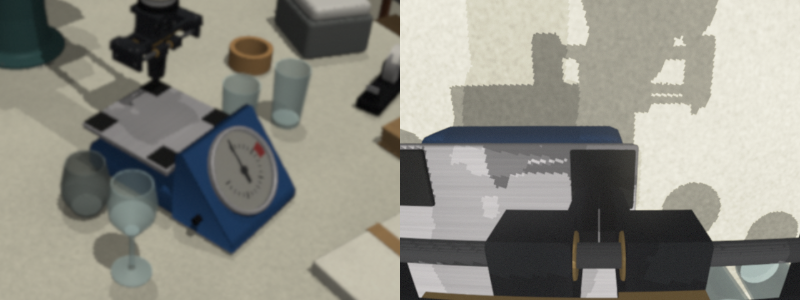

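The scene crop shows the closed fingers over the left near pad. The wrist view shows the pad (columns ~572–637) with the finger seam at ~600, roughly central. Pressing next.

```bash
cat > press.py <<'E'
import sys
from h import *
from cell import manip,cams
def press(k,zs):
    p=PADS[k]; manip.move_linear(np.r_[p,.118],rate=.06)
    for z in zs:
        manip.move_linear(np.r_[p,z],rate=.03); manip.dwell(.2); c,d=look(cams,manip,k+" %.4f"%z)
    cv2.imwrite("pics/%s_%d.png"%(k,int(zs[-1]*1e5)),np.vstack([cv2.resize(c["image"][210:320,360:490],None,fx=4.5,fy=4.5,interpolation=cv2.INTER_CUBIC)]))
    pickle.dump(c,open(k+"p.pkl","wb"))
if __name__=="__main__": press(sys.argv[1],[float(a) for a in sys.argv[2:]])
E
python3 press.py L .110 .1065 .1035
```

```text
L 0.1100 t5.66 tcp [0.4517 0.1121 0.1104] F [1.6315 0.2462 2.0853] ptr 0.000 red 1.365 spread 0.000 nred 56
L 0.1065 t6.17 tcp [0.4516 0.1121 0.1068] F [2.6552 0.6028 4.351 ] ptr 0.000 red 1.365 spread 0.000 nred 56
L 0.1035 t6.67 tcp [0.4516 0.1121 0.1039] F [0.7345 0.5155 5.6673] ptr 1.201 red 1.394 spread 0.999 nred 45
```

View pics/L_10350.png

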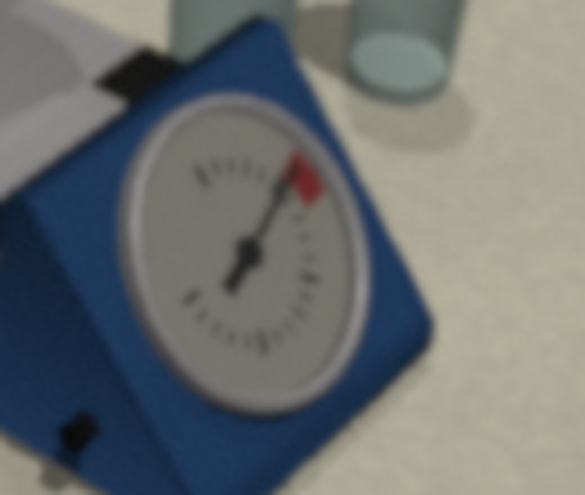

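```bash
python3 - <<'E'
from h import *
c=pickle.load(open("Lp.pkl","rb")); g=c["image"][UV[:,1],UV[:,0]].astype(float)
Q=onplane(c,UV,nd,nd@D)-D; a,b=Q@up-HUB[0],Q@ey-HUB[1]; r,t=np.hypot(a,b),np.arctan2(b,a)
for lo,hi in ((.012,.02),(.02,.03),(.03,.04),(.04,.048)):
    s=(r>lo)&(r<hi); med=np.median(g[s].max(1)); w=np.clip(med-25-g.max(1),0,None)*s*(abs(t-1.2)<.8); print(lo,med,g[s].max(1).min(),(w*t).sum()/max(w.sum(),1))
red=(g[:,2]>g[:,1]+35)&(r<.075); print(np.sort(t[red])[[0,5,-6,-1]],np.sort(r[red])[[0,5,-6,-1]])
c0=pickle.load(open("scene0.pkl","rb")); g=c0["image"][UV[:,1],UV[:,0]].astype(float)
for e in (20,35,50):
  w=np.clip(g[:,2]-g[:,1]-e,0,None)*(r<.075)*(r>.03)*(abs(t-1.37)<.5); print("red wmean",(w*t).sum()/w.sum(), np.sort(t[w>0])[[0,-1]])
for lo,hi in ((.012,.02),(.02,.03),(.03,.04),(.04,.048)):
    s=(r>lo)&(r<hi); med=np.median(g[s].max(1)); w=np.clip(med-25-g.max(1),0,None)*s*(abs(t)<.5); print(lo,(w*t).sum()/max(w.sum(),1))
E
```

```text
0.012 116.0 46.0 1.2388361361291336
0.02 117.0 51.0 1.2174660149934586
0.03 115.0 58.0 1.2095741574206282
0.04 112.0 60.0 1.209391131321058
[1.1923 1.2551 1.5316 1.5693] [0.0465 0.0489 0.0602 0.0619]
red wmean 1.3618048524774553 [1.1152 1.6037]
red wmean 1.3623779977403885 [1.1653 1.5693]
red wmean 1.3644508925062033 [1.1903 1.5367]
0.012 -0.08649070470575482
0.02 -0.052067179609783625
0.03 -0.04756406429172911
0.04 -0.05199887734617829
```

The pointer is at 1.21 and the middle of the red mark at 1.363 in the same frame, so about 1.2 mm more is needed.

```bash
sed -i 's/w=np.clip(75-g.max(1),0,None)\*((r>.027)&(r<.040))/w=np.clip(88-g.max(1),0,None)*((r>.027)\&(r<.042))/' h.py
python3 - <<'E'
from h import *
from cell import manip,cams
p=PADS["L"]
manip.move_linear(np.r_[p,.1023],rate=.02); manip.dwell(.3)
for i in range(3):
    c,d=look(cams,manip,"L"); e=1.363-d["ptr"]
    if abs(e)<.03 or abs(e)>.3: break
    z=.1023-e/131; manip.move_linear(np.r_[p,z],rate=.02); manip.dwell(.3)
cv2.imwrite("pics/L_on.png",cv2.resize(c["image"][210:320,360:490],None,fx=4.5,fy=4.5,interpolation=cv2.INTER_CUBIC))
E
```

```text
L t7.28 tcp [0.4515 0.1121 0.1028] F [ 2.1599 -0.0039  6.2757] ptr 1.385 red 1.357 spread 0.985 nred 52
```

View pics/L_on.png

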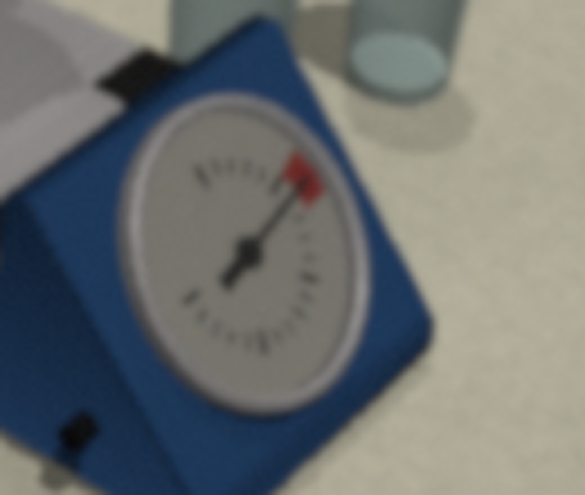

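The pointer tip at about (305,182) stands in the middle of the red mark. I'll hold, release, check for zero, then press the right pad.

```bash
python3 - <<'E'
from h import *
from cell import manip,cams
p=PADS["L"]
manip.dwell(1.5); look(cams,manip,"L held")
manip.move_linear(np.r_[p,.15],rate=.05); manip.dwell(.8); look(cams,manip,"L released")
p=PADS["R"]
manip.move_linear(np.r_[p,.15],rate=.1); look(cams,manip,"R above")
w=cams.capture("wrist")["image"]
manip.move_linear(np.r_[p,.118],rate=.06); manip.move_linear(np.r_[p,.1045],rate=.03); manip.dwell(.2); look(cams,manip,"R")
z=.1025; manip.move_linear(np.r_[p,z],rate=.02); manip.dwell(.3)
c,d=look(cams,manip,"R")
cv2.imwrite("pics/R_on.png",np.hstack([cv2.resize(c["image"][210:320,360:490],(390,330),interpolation=cv2.INTER_CUBIC),cv2.resize(w,(400,330))]))
E
```

```text
L held t8.82 tcp [0.4516 0.1121 0.1028] F [ 1.0609 -0.6864  7.196 ] ptr 1.402 red 1.360 spread 0.980 nred 52
L released t10.78 tcp [0.4512 0.112  0.15  ] F [ 0.5097  0.8644 -0.2785] ptr 6.268 red 1.359 spread 0.956 nred 58
R above t12.47 tcp [ 0.5013 -0.0278  0.15  ] F [0.8076 0.0016 0.076 ] ptr 6.246 red 1.359 spread 0.964 nred 58
R t14.05 tcp [ 0.5025 -0.0284  0.1054] F [ 1.8644 -0.2111  5.0453] ptr 1.060 red 1.352 spread 0.995 nred 58
R t14.65 tcp [ 0.5025 -0.0284  0.1036] F [1.0947 0.0393 5.7527] ptr 1.259 red 1.381 spread 0.998 nred 48
```

View pics/R_on.png

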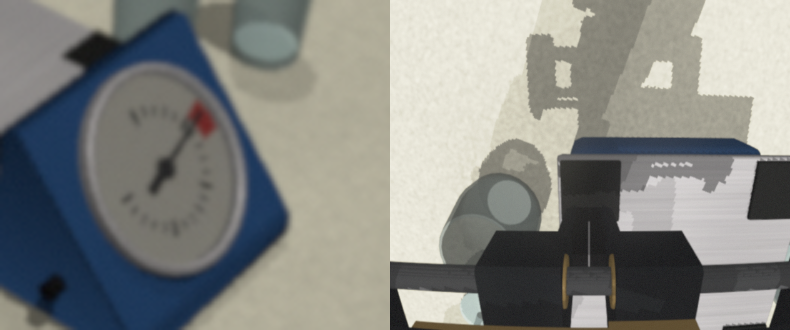

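The finger is centred on the right pad and the pointer is about 0.1 rad short, so I'll go 0.8 mm lower.

```bash
python3 - <<'E'
from h import *
from cell import manip,cams
p=PADS["R"]
manip.move_linear(np.r_[p,.1017],rate=.02); manip.dwell(.3)
c,d=look(cams,manip,"R")
cv2.imwrite("pics/R_on2.png",cv2.resize(c["image"][210:320,360:490],None,fx=4.5,fy=4.5,interpolation=cv2.INTER_CUBIC))
E
```

```text
R t15.25 tcp [ 0.5025 -0.0284  0.1028] F [0.2673 0.1861 6.4046] ptr 1.384 red 1.361 spread 0.993 nred 53
```

View pics/R_on2.png

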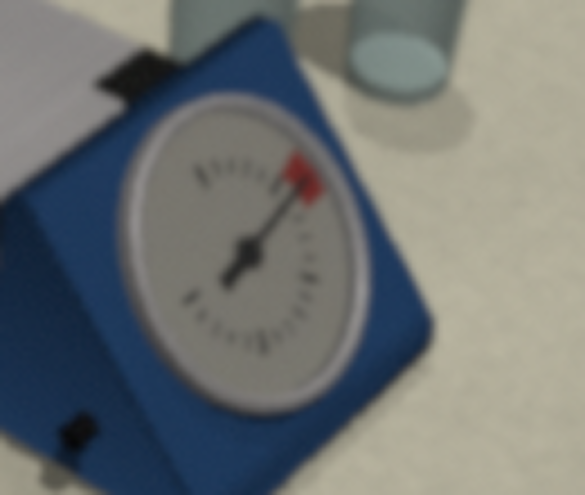

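The pointer tip at about (305,182) is in the middle of the mark, the same as on the left. I'll hold, release and check.

```bash
python3 - <<'E'
from h import *
from cell import manip,cams
p=PADS["R"]
manip.dwell(1.5); look(cams,manip,"R held")
manip.move_linear(np.r_[p,.15],rate=.05); manip.move_linear(np.r_[p,.24],rate=.12); manip.dwell(.8)
c,d=look(cams,manip,"released")
cv2.imwrite("pics/end.png",c["image"])
E
```

```text
R held t16.80 tcp [ 0.5025 -0.0284  0.1028] F [-0.4411  0.4246  6.4803] ptr 1.385 red 1.357 spread 0.993 nred 53
released t19.67 tcp [ 0.5015 -0.0283  0.24  ] F [-0.1326  0.4714 -0.0307] ptr 6.256 red 1.362 spread 0.973 nred 57
```

View pics/end.png

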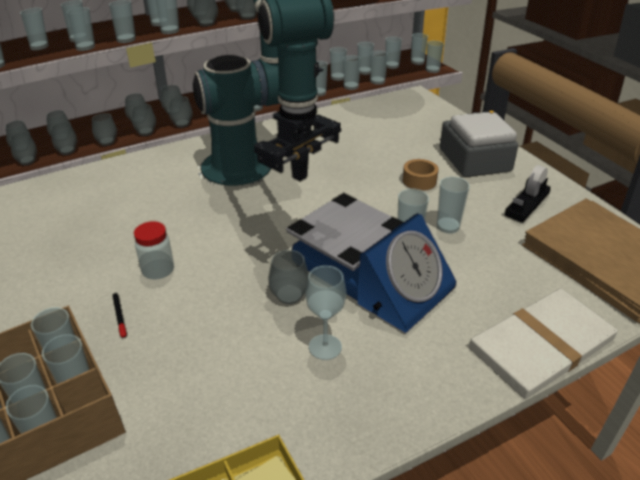

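The pointer is back at zero and everything stands where it was. The arm is clear.

```bash
python3 -c "
from cell import order; print(order.close_job())"
```

```text
the job is handed in; nothing more can be done
None
```

The scale check is done and handed in: I pressed the left near pad, then the right near pad, with the shut fingertips. Each time the pointer stood on the red set mark for about 1.5 s and then returned to zero.

| Pad | Pointer while held (rad) | Red mark middle (rad) | Pointer after release (rad) |
|---|---|---|---|
| Left | 1.39–1.40 | 1.36 | about −0.02 |
| Right | 1.385 | 1.36 | about −0.03 |

- **Travel:** the platter went down about 10–11 mm of its 36 mm, with about 6–7 N at the wrist, so it stayed far from the bottom stop.
- **Approach:** I stopped briefly short of the mark on each pad to read the dial, then pressed the last 1 to 3 mm.
- **Rest of the scene:** in the last picture the glasses, jar, tape and pen look unmoved, judged by eye. The gripper is well clear, and the clock was at about 20 s.

Some measurements did not agree fully:
- **Platter centre:** the top and scene views differed by about 7 mm, so I used the mean. The fingers landed well inside both pads.
- **Dial hub:** it appeared about 8 mm off its computed position, so I read the pointer and mark relative to the hub as seen.
- **Dial angles:** my dial frame reads zero about 0.05 rad low. I set the pointer by comparing it with the mark in the same picture.
- **Early readings:** two on the way down on the left pad failed because a darkness threshold was too strict, which I then loosened.

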